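Hold the skiving knife in the bench hone

ROBOT

A 6-joint arm with a two-finger parallel gripper is mounted at the origin on the work surface. World frame = base frame: x ahead of the robot, y to its left, z up, the work surface at z = 0. Lengths are in mm, angles in rad, forces in N, time in s.
With the tool pointing down it reaches from about 350 to 975 mm from the base axis. Payload 7.1 kg.
Tool frame: the origin (TCP) lies on the mounting face of the last link; the fingertips stand 182 mm ahead of it and the grasp point (between the pads) lies 163 mm ahead of it (ctrl.tcp_to_tips is the distance from the TCP to the fingertips, in mm); z points along the fingers, y is the direction in which the jaws open and shut (so a half turn about z gives the same grasp; the last joint's range is limited). The gripper opens to 88 mm and grips with 3 to 60 N. Pads are 20 mm wide; open, the fingers measure 115 mm over their backs; the gripper's body (75 mm by 178 mm) begins 61 mm behind the grasp point.
Start: joints at [-1.257, 0.423, 1.63, -0, 1.089, -0.019], TCP at [204.199, -590.685, 404.675] pointing down, gripper open.
Joint ranges: [-3, 3], [-0.9, 2.11], [0.09, 2.58], [-1.31, 4.45], [0.11, 2.69], [-2.54, 2.54]. Speed limits (rad/s): [2.39, 2.39, 3.01, 3.14, 3.14, 3.14].

INTERFACE

Orientations are given as a rotation vector (axis times angle).
In Python, from workcell import ctrl gives the robot as it stands. The module is installed in compiled form; this text tells all that it offers.
- The arm moves only by the tool send_rows, never from a script. Its argument "commands" is a list of rows, each an object with "translation": the shift along the world's x, y, z normalised to -1 to 1, where 1 is 0.1 m, a list of three; "twist": the turn, a rotation vector about the world's x, y, z normalised to -1 to 1, where 1 is 0.5 rad, a list of three. A call has exactly 10 rows; each row is the pose to reach, as a shift and turn from the pose commanded when the call began; what a row does not reach only later rows make up. A row lasts 1/10 s, in which the tool goes at most 50 mm and 8.59 degrees, less where a joint would pass 70% of its speed; a pose out of reach is approached as far as the arm can. A call with a number of a shift or a turn outside -1 to 1 is refused whole. A call with a gripper value outside its range is refused whole. "grip" is the closure, from -1 (fully open) to 1 (shut), set as the call begins (left out, the last holds). The fingers move at their own pace and stop on an object; the grip force is fixed at half the most. Time passes only in rows, so rows that repeat a pose let the fingers close, or fill a call up. It gives the time, the measured TCP pose, the force and the opening at its end, in the units of the state.
- ctrl.get_obs(): the state, without advancing time (a new reading comes with each control period).
- ctrl.get_image(name): name is "scene" or "side" or "wrist"; returns a dict with "img" (480x640x3 uint8, red, green, blue), "intrinsics" (3x3 intrinsics, pixels), "cam_to_world" (4x4, takes a point from camera to world coordinates). Camera axes: x right, y down, z forward; pixel columns grow to the right and rows downward; lengths in mm; the calibration is good to about 2 mm. A picture is of the moment at which its call begins. There is no depth.
- ctrl.close_job(): hands the job in, once; it reports no verdict.
The state is a dict: "t": time; "qpos": joint angles; "qvel": joint speeds; "joint_torque": joint torques, N m; "ee_pos": TCP position; "orientation": TCP orientation; "ft_force": force on the tool from outside, world axes, zero at the start; "moment": the same for the moment, N m; "width": finger opening in mm.
Only numpy, scipy, OpenCV 4.12 (cv2) and the standard library are available. Lean on these libraries where they do the work, as an engineer would, in place of code of your own. Each camera call takes 0.05 s, during which the arm holds its last target. There are 200 camera calls.

TASK

The orange-handled skiving knife needs a touch-up on the blue bench hone. First slide the hone's yellow dust shutter fully open, then take the orange-handled knife out of the block, pass its blade straight down through the guard window and press it gently onto the sprung hone pad inside, so that the pad gives by about half of its travel (about 8 mm); finish like that, still gripping the knife and keeping it pressed. Leave the other knives and everything else on the bench where they are.

Things in the scene. Friction and masses are not known exactly. Their poses are not given: they have to be found in the camera images.
- hone: Bench hone, fixed to the bench: blue hollow housing 140 (x) x 200 (y) x 110 (z) mm with a flat aluminium guard plate, 8 mm thick, as its top, upper face 110 mm above the bench; a ribbed motor, 80 mm in diameter, stands out 55 mm from its +x side. Origin: centre of the underside. The guard window is a slot in the guard plate.
- window (a point): Centre of the guard window, level with the guard plate's upper face. The slot is 38 mm along this frame's y and 6 mm along its x (2 mm more than the blade each way), with a 3 mm chamfer round its upper edge. Axes as the hone's, z up. The hone pad (50 x 60 mm, terracotta) lies inside right below it, its upper face 45 mm below this point when not pressed.
- shutter (a joint): Yellow dust shutter, 36 x 56 mm and 4 mm thick, lying on the guard plate: travel in m along the hone's +y. About 0 = closed, covering the window; 0.070 = fully open (end stop). Slides stiffly (about 1.5 N) and stays where it is left.
- shutter_grip (a point): Point on the shutter's black upright grip, 28 mm above the shutter's underside and guard plate. The grip is 22 mm along the hone's x, 14 mm along its y, and rises to 40 mm above the plate; it stands at the shutter's centre and moves with it.
- pad (a joint): Sprung hone pad under the window: how far it is pressed down, in m, 0 (free) to 0.016 (bottomed). It takes 4 N to start and 0.5 N more per mm (8 N at 8 mm). The orange pointer on the hone's -x side is fixed to the pad and goes down with it.
- block: Knife block, fixed: wooden block 90 (x) x 250 (y) x 85 (z) mm with three slots, 8 (x) x 40 (y) mm, at y = -80, 0 and +80 mm, right through it; in each stands a knife, blade down, its handle's foot resting on the block's top and its handle rising to 174 mm above the bench. Which knife is in which slot varies. Origin: centre of the underside.
- knife: Skiving knife with the orange handle, 0.15 kg or so. Origin: centre of the handle's foot (the shoulder); z up along the handle. Handle: 22 mm (x) x 40 mm (y, 42 mm at the steel ferrule), from z = 0 to 89 mm. Blade: 4 mm (x) x 36 mm (y), from z = 0 down to -80 mm, its last 10 mm being 2.5 x 32 mm. It is the same turned half round. In the block its axes lie along the block's.
- knife_tip (a point): Middle of the lower end of the orange knife's blade, 80 mm below the handle's foot; axes as the knife's.
- knife_grip (a point): Middle of the orange knife's handle, 48 mm above the handle's foot, where it is 22 mm thick (x) with flat faces.
- knife_brown: Brown-handled knife in the block, of the same shape with a 30 mm wide blade; leave alone. Origin: centre of the handle's foot.
- knife_blue: Blue-handled knife in the block, of the same shape with a 30 mm wide blade; leave alone. Origin: centre of the handle's foot.
- tin_blue: Round polish tin, blue lid on a yellow body, 72 mm in diameter, 46 mm high; leave alone. Origin: centre of the underside.
- tin_orange: Round polish tin, white lid on an orange body, 72 mm in diameter, 46 mm high; leave alone. Origin: centre of the underside.
- spool: Wooden thread spool, 52 mm in diameter, 60 mm high; leave alone. Origin: centre of the underside.
- hammer: Hammer with a wooden handle, about 250 mm long, lying on the bench along its x; leave alone.
- brush: Flat brush with a wooden handle, about 200 mm long, lying on the bench along its x; leave alone.

How it is judged (in metres and radians):
On the way, in this order (a step that is already met when the one before it is completed fails the run):
1. the dust shutter is fully open (value of joint shutter above 0.062 m), for 0.2 s.
2. the orange knife is drawn clear of the block and held upright (contact force between knife and the fingers above 2 N and height (world z) of knife_tip above 0.09 m and angle between knife's own z axis and vertical below 0.4 rad), for 0.2 s.
3. the blade is through the guard window (x of knife_tip in the frame of window between -0.006 and 0.006 m and y of knife_tip in the frame of window between -0.008 and 0.008 m and contact force between knife and the fingers above 2 N and z of knife_tip in the frame of window below -0.02 m), for 0.1 s.
At the end, for the whole second after the job is handed in: Gripper still holding the knife (over 2 N), still, upright within 7 degrees; tip below the window within 6 mm across and 8 mm along the slot, 46 to 60 mm under the guard plate's top, keeping the pad pressed by 4 to 12.5 mm; shutter over 58 mm open (x of knife_tip in the frame of window between -0.006 and 0.006 m and y of knife_tip in the frame of window between -0.008 and 0.008 m and contact force between knife and the fingers above 2 N and z of knife_tip in the frame of window between -0.06 and -0.046 m and value of joint pad between 0.004 and 0.0125 m and angle between knife's own z axis and vertical below 0.12 rad and linear speed of knife below 0.02 m/s and value of joint shutter above 0.058 m); the arm keeps its last pose, push and grip.
It fails at once if the knife bears on the hone with over 40 N (contact force between knife and hone above 40 N).
It fails at once if another knife or a bystander is moved by over 25 mm (distance of any of knife_brown, knife_blue, tin_blue, tin_orange, spool, hammer, brush from where it was at the start of the episode above 0.025 m).
It also fails if it takes over 64 s, if anything falls off the work surface, if the arm or the gripper's body presses on something with over 40 N, if the wrist force passes 120 N, or if a joint passes its speed limit or range.

## Working session

There is one attempt and no reset: what is moved stays moved. The work goes in short steps, Python scripts to look and compute and a tool call to move; the robot and the scene stay as the last step left them, time stands still between calls to the robot, and variables do not carry over. Pictures are saved under pics/ and viewed, about 8 in all and at most 12, crops included, and the job is handed in when it is done.

Besides the shell and the picture viewer there is one more tool, called after ">>>" in YAML: its name, and indented under it one key for each argument. send_rows: Moves the arm, as the interface text tells. Its arguments: {"type":"object","properties":{"commands":{"type":"array","items":{"type":"object","properties":{"translation":{"type":"array","items":{"type":"number"}},"twist":{"type":"array","items":{"type":"number"}}}}},"grip":{"type":"number"}},"required":["commands"]}

```bash
mkdir -p pics
cat > h.py <<'E'
import numpy as np, cv2
from workcell import ctrl
def snap(name,fn):
    d=ctrl.get_image(name); cv2.imwrite('pics/'+fn+'.png',d['img'][:,:,::-1])
    np.savez('pics/'+fn+'.npz',**{k:np.array(v) for k,v in d.items()}); return d
def ray(d,u,v):
    K=np.array(d['intrinsics']);T=np.array(d['cam_to_world'])
    r=T[:3,:3]@np.linalg.solve(K,[u,v,1.]); return T[:3,3],r
def atz(d,u,v,z):
    o,r=ray(d,u,v); return o+r*(z-o[2])/r[2]
def proj(d,p):
    T=np.linalg.inv(np.array(d['cam_to_world'])); c=T[:3,:3]@np.array(p,float)+T[:3,3]
    q=np.array(d['intrinsics'])@c; return q[:2]/q[2]
def tri(l):
    A=0;b=0
    for d,u,v in l:
        o,r=ray(d,u,v); r=r/np.linalg.norm(r); P=np.eye(3)-np.outer(r,r); A=A+P; b=b+P@o
    return np.linalg.solve(A,b)
def load(fn): return dict(np.load('pics/'+fn+'.npz'))
E
python3 - <<'E'
from h import *
for n in('scene','side','wrist'):
    d=snap(n,n+'0'); print(n,d['cam_to_world'],d['intrinsics'])
print(ctrl.get_obs())
E
```

```text
scene [[-1.47868128e-01  5.12175663e-01 -8.46056208e-01  1.79577569e+03]
 [ 9.88994267e-01  7.22197091e-02 -1.29130373e-01  1.80214677e+02]
 [-5.03550118e-03 -8.55839006e-01 -5.17217788e-01  8.65518526e+02]
 [ 0.00000000e+00  0.00000000e+00  0.00000000e+00  1.00000000e+00]] [[540.12452464   0.         318.33128851]
 [  0.         540.12452464 233.7947316 ]
 [  0.           0.           1.        ]]
side [[-9.90363527e-01 -9.14477078e-02  1.04006735e-01  4.44633843e+02]
 [-1.37952154e-01  7.17652122e-01 -6.82601373e-01  7.83077441e+02]
 [-1.22183233e-02 -6.90371457e-01 -7.23351895e-01  9.53381943e+02]
 [ 0.00000000e+00  0.00000000e+00  0.00000000e+00  1.00000000e+00]] [[473.79841342   0.         321.24386864]
 [  0.         473.79841342 245.38838257]
 [  0.           0.           1.        ]]
wrist [[ 3.25767284e-01 -9.17218239e-01 -2.29317200e-01  2.65588536e+02]
 [-9.45448628e-01 -3.16450300e-01 -7.73698856e-02 -5.69721773e+02]
 [-1.60242629e-03  2.42012209e-01 -9.70271881e-01  3.84440994e+02]
 [ 0.00000000e+00  0.00000000e+00  0.00000000e+00  1.00000000e+00]] [[415.07243012   0.         318.85033182]
 [  0.         415.07243012 237.34260292]
 [  0.           0.           1.        ]]
{'t': 0.15, 'qpos': array([-1.25698780e+00,  4.23697508e-01,  1.63047716e+00,  1.17171283e-05,
        1.08862713e+00, -1.89741108e-02]), 'qvel': array([-0.00174297, -0.0008595 , -0.00114724, -0.00124735,  0.00025294,
       -0.00010549]), 'joint_torque': array([-1.88054069e-04, -5.44985425e+01, -2.73918986e+01,  6.44329609e-02,
        2.04660109e-02, -5.25814153e-05]), 'ee_pos': array([ 204.14850622, -590.50001868,  404.07468931]), 'orientation': array([-3.09702411e+00, -5.20118241e-01,  2.62754289e-04]), 'ft_force': array([-0.62384543, -0.22269512, -1.2998666 ]), 'moment': array([ 0.02164032,  0.02247872, -0.03383574]), 'width': 87.69373373394869}
```

View pics/scene0.png

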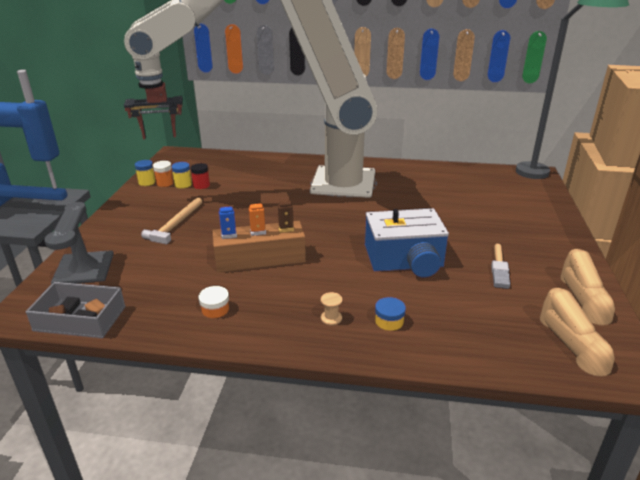

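View pics/side0.png

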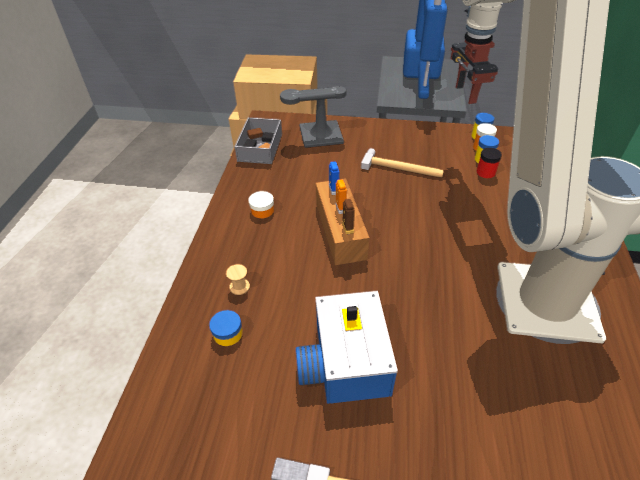

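Run:
```python
from h import *
a=cv2.imread('pics/scene0.png');b=cv2.imread('pics/side0.png')
r=lambda c,s:cv2.resize(c,None,fx=s,fy=s,interpolation=cv2.INTER_CUBIC)
A=r(a[185:285,355:455],4);B=r(b[285:405,290:410],3.3333)
C=r(a[190:280,205:315],3.6364)[:200]; C=r(a[195:245,205:305],4);D=r(b[150:200,310:410],4)
cv2.imwrite('pics/comp.png',np.vstack([np.hstack([A,B[:400,:400]]),np.hstack([C,D])]))
```

```text
(no output)
```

View pics/comp.png

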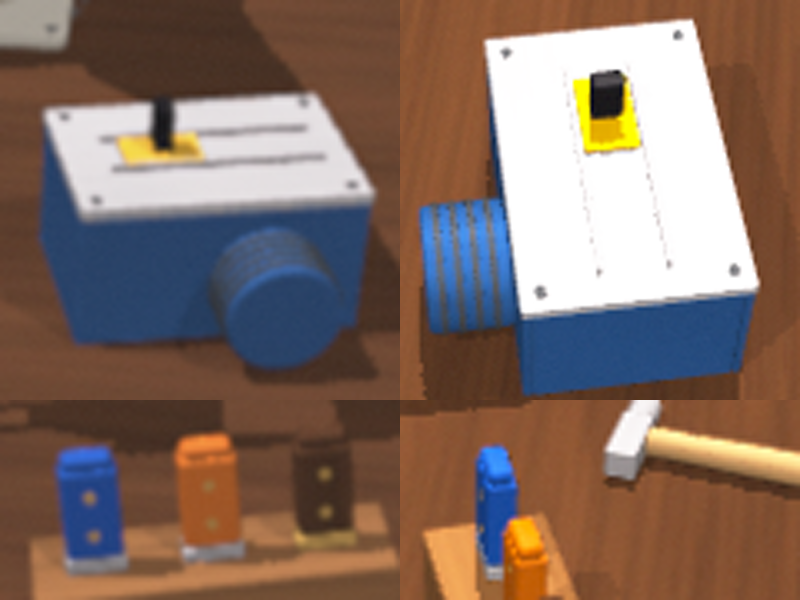

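Run:
```python
from h import *
from scipy.optimize import least_squares
s=load('scene0');b=load('side0')
C=[(-70,-100),(-70,100),(70,100),(70,-100)]
S=[(366.25,212),(434.5,208.75),(448.25,233.75),(375.5,239.5)]
# side: (-y,+x),(-y,-x),(+y,-x),(+y,+x)
B=[(316.1,297),(377.9,291.6),(397.1,371.1),(326.9,379.5)]; CB=[(70,-100),(-70,-100),(-70,100),(70,100)]
def f(p,w=0):
    x,y,t=p[:3];c,q=np.cos(t),np.sin(t);r=[]
    for d,P,M in((s,C,S),(b,CB,B)):
        for (a,e),m in zip(P,M): r+=list(proj(d,[x+c*a-q*e,y+q*a+c*e,110])-m)
    return np.array(r)
for (d,M) in((s,S),(b,B)): print(np.round([atz(d,*m,110)[:2] for m in M],1).tolist())
r=least_squares(f,[600,200,0]);print(r.x,np.round(r.fun,1))
print('grip',tri([(s,396,211),(b,352,308)]), atz(s,396,210.5,150),atz(b,352,307,150))
for n,u,v in(('blue',(227.5,208.3),(333,163.5)),('or',(256,205.2),(340.7,182)),('br',(285,207),(348,201.5))):
    print(n,atz(s,*u,174),atz(b,*v,174),tri([(s,*u),(b,*v)]))
```

```text
[[419.9, 110.9], [372.5, 306.9], [510.7, 338.7], [567.7, 146.2]]
[[555.3, 146.2], [419.8, 113.3], [371.5, 305.7], [505.5, 341.5]]
[4.63670434e+02 2.26236386e+02 2.49260146e-01] [ 0.4  0.1 -0.4 -0.2  0.6 -0.7  0.4 -2.2 -0.4  0.1 -0.3 -0.5  0.2  0.1
 -0.6 -0.6]
grip [472.08313182 194.70591034 148.46972874] [472.80786391 195.04487782 150.        ] [472.10026155 192.58782605 150.        ]
blue [ 567.58757407 -253.97770577  174.        ] [ 567.45837301 -261.61579493  174.        ] [ 567.38208428 -255.25251929  175.94356547]
or [ 539.71991137 -182.30191461  174.        ] [ 537.90545164 -184.87559436  174.        ] [ 538.05293138 -183.34667647  173.96695779]
br [ 538.9026124  -102.17062268  174.        ] [ 511.40368575 -110.57000874  174.        ] [ 513.32273712 -111.55872252  165.21827879]
```

>>> send_rows:
  commands:
    - {"translation":[0.03,0.1,0],"twist":[0,0,0.1]}
    - {"translation":[0.07,0.2,0],"twist":[0,0,0.2]}
    - {"translation":[0.1,0.3,0],"twist":[0,0,0.3]}
    - {"translation":[0.13,0.4,0],"twist":[0,0,0.4]}
    - {"translation":[0.17,0.5,0],"twist":[0,0,0.5]}
    - {"translation":[0.2,0.6,0],"twist":[0,0,0.6]}
    - {"translation":[0.23,0.7,0],"twist":[0,0,0.7]}
    - {"translation":[0.27,0.8,0],"twist":[0,0,0.8]}
    - {"translation":[0.3,0.9,0],"twist":[0,0,0.9]}
    - {"translation":[0.33,1.0,0],"twist":[0,0,1.0]}
  grip: -0.3

```text
t: 1.15
ee_pos: [237.3, -490.2, 404.4]
orientation: [-2.871, -1.273, -0.0]
ft_force: [0.8, 1.3, 0.2]
width: 57.1
```

>>> send_rows:
  commands:
    - {"translation":[0.03,0.1,0],"twist":[0,0,0.1]}
    - {"translation":[0.07,0.2,0],"twist":[0,0,0.2]}
    - {"translation":[0.1,0.3,0],"twist":[0,0,0.3]}
    - {"translation":[0.13,0.4,0],"twist":[0,0,0.4]}
    - {"translation":[0.17,0.5,0],"twist":[0,0,0.5]}
    - {"translation":[0.2,0.6,0],"twist":[0,0,0.6]}
    - {"translation":[0.23,0.7,0],"twist":[0,0,0.7]}
    - {"translation":[0.27,0.8,0],"twist":[0,0,0.8]}
    - {"translation":[0.3,0.9,0],"twist":[0,0,0.9]}
    - {"translation":[0.33,1.0,0],"twist":[0,0,1.0]}

```text
t: 2.15
ee_pos: [270.3, -390.2, 404.5]
orientation: [-2.467, -1.944, -0.0]
ft_force: [1.1, 0.7, 0.1]
width: 57.4
```

>>> send_rows:
  commands:
    - {"translation":[0.03,0.1,0],"twist":[0,0,0.1]}
    - {"translation":[0.07,0.2,0],"twist":[0,0,0.2]}
    - {"translation":[0.1,0.3,0],"twist":[0,0,0.3]}
    - {"translation":[0.13,0.4,0],"twist":[0,0,0.4]}
    - {"translation":[0.17,0.5,0],"twist":[0,0,0.5]}
    - {"translation":[0.2,0.6,0],"twist":[0,0,0.6]}
    - {"translation":[0.23,0.7,0],"twist":[0,0,0.7]}
    - {"translation":[0.27,0.8,0],"twist":[0,0,0.8]}
    - {"translation":[0.3,0.9,0],"twist":[0,0,0.9]}
    - {"translation":[0.33,1.0,0],"twist":[0,0,0.974]}

```text
t: 3.15
ee_pos: [303.5, -289.9, 404.7]
orientation: [-1.924, -2.483, -0.0]
ft_force: [-0.2, 0.2, -0.0]
width: 57.3
```

>>> send_rows:
  commands:
    - {"translation":[0.03,0.1,0],"twist":[0,0,0]}
    - {"translation":[0.07,0.2,0],"twist":[0,0,0]}
    - {"translation":[0.1,0.3,0],"twist":[0,0,0]}
    - {"translation":[0.13,0.4,0],"twist":[0,0,0]}
    - {"translation":[0.17,0.5,0],"twist":[0,0,0]}
    - {"translation":[0.2,0.6,0],"twist":[0,0,0]}
    - {"translation":[0.23,0.7,0],"twist":[0,0,0]}
    - {"translation":[0.27,0.8,0],"twist":[0,0,0]}
    - {"translation":[0.3,0.9,0],"twist":[0,0,0]}
    - {"translation":[0.33,1.0,0],"twist":[0,0,0]}

```text
t: 4.15
ee_pos: [336.5, -189.8, 404.7]
orientation: [1.928, 2.48, 0.0]
ft_force: [0.1, 0.6, 0.5]
width: 57.0
```

Run:
```python
from h import *
d=snap('wrist','w1'); print(ctrl.get_obs()); print(proj(d,[538,-183,174]))
```

```text
{'t': 4.2, 'qpos': array([-5.42931089e-01,  5.98929862e-02,  2.12357956e+00,  6.48981999e-04,
        9.58600956e-01, -7.92340763e-01]), 'qvel': array([-0.02472327,  0.00231055, -0.00425057, -0.00907063,  0.00080104,
       -0.05209298]), 'joint_torque': array([ -0.99894069, -27.61716306, -25.6479764 ,  -0.24321743,
        -0.11834718,  -0.1234277 ]), 'ee_pos': array([ 336.48689911, -189.06540097,  404.59659963]), 'orientation': array([-1.92801488e+00, -2.47971177e+00, -7.39493802e-04]), 'ft_force': array([-0.56482327,  0.27787323,  0.3406076 ]), 'moment': array([-0.01011184, -0.10043214, -0.00023742]), 'width': 57.30053771158142}
[674.25271123 333.75212065]
```

View pics/w1.png

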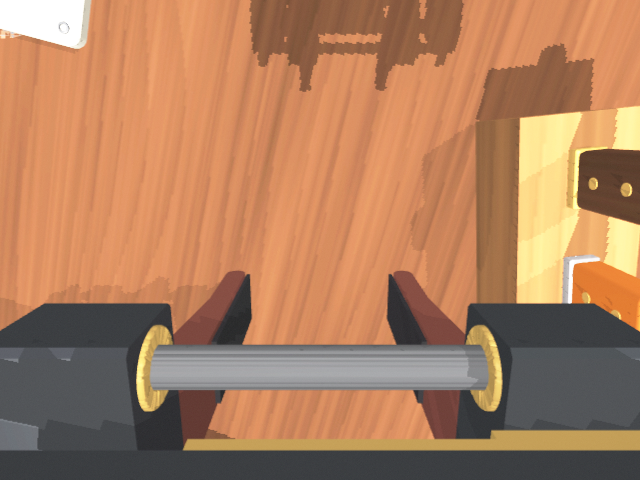

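>>> send_rows:
  commands:
    - {"translation":[0.03,0.1,0]}
    - {"translation":[0.07,0.2,0]}
    - {"translation":[0.1,0.3,0]}
    - {"translation":[0.13,0.4,0]}
    - {"translation":[0.17,0.5,0]}
    - {"translation":[0.2,0.6,0]}
    - {"translation":[0.23,0.7,0]}
    - {"translation":[0.27,0.8,0]}
    - {"translation":[0.3,0.9,0]}
    - {"translation":[0.34,0.96,0]}

```text
validation failed for argument at $.co...
```

>>> send_rows:
  commands:
    - {"translation":[0.03,0.1,0]}
    - {"translation":[0.07,0.2,0]}
    - {"translation":[0.1,0.3,0]}
    - {"translation":[0.13,0.4,0]}
    - {"translation":[0.17,0.5,0]}
    - {"translation":[0.2,0.6,0]}
    - {"translation":[0.23,0.7,0]}
    - {"translation":[0.27,0.8,0]}
    - {"translation":[0.3,0.9,0]}
    - {"translation":[0.34,0.96,0]}

```text
validation failed for argument at $.co...
```

>>> send_rows:
  commands:
    - {"translation":[0.03,0.1,0]}
    - {"translation":[0.07,0.2,0]}
    - {"translation":[0.1,0.3,0]}
    - {"translation":[0.13,0.4,0]}
    - {"translation":[0.17,0.5,0]}
    - {"translation":[0.2,0.6,0]}
    - {"translation":[0.23,0.7,0]}
    - {"translation":[0.27,0.8,0]}
    - {"translation":[0.34,0.96,0]}
    - {"translation":[0.34,0.96,0]}

```text
validation failed for argument at $.co...
```

Run:
```python
from h import *
d=snap('wrist','w2'); o=ctrl.get_obs(); print(o['ee_pos'],o['qpos'])
print(proj(d,[472,194,150]),proj(d,[472,194,110]))
```

```text
[ 336.42232073 -189.64640233  404.6453401 ] [-5.44171594e-01  6.01470146e-02  2.12316268e+00  1.51583483e-04
  9.58513948e-01 -7.94610869e-01]
[ 897.44722656 -584.68019009] [ 785.74696452 -446.02605852]
```

View pics/w2.png

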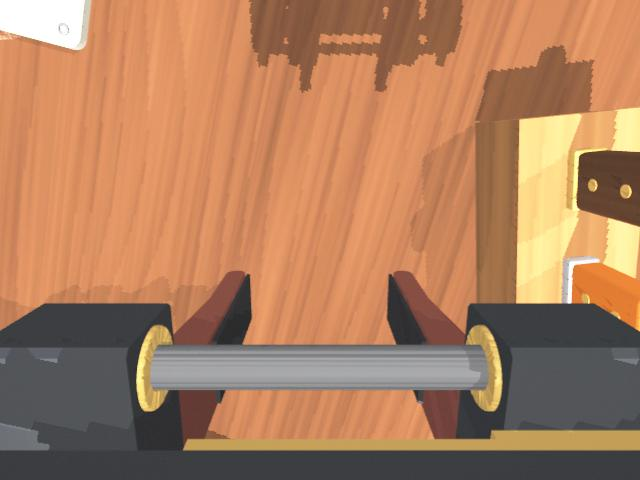

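>>> send_rows:
  commands:
    - {"translation":[0.03,0.1,0],"twist":[0,0,0]}
    - {"translation":[0.07,0.2,0],"twist":[0,0,0]}
    - {"translation":[0.1,0.3,0],"twist":[0,0,0]}
    - {"translation":[0.13,0.4,0],"twist":[0,0,0]}
    - {"translation":[0.17,0.5,0],"twist":[0,0,0]}
    - {"translation":[0.2,0.6,0],"twist":[0,0,0]}
    - {"translation":[0.23,0.7,0],"twist":[0,0,0]}
    - {"translation":[0.27,0.8,0],"twist":[0,0,0]}
    - {"translation":[0.3,0.9,0],"twist":[0,0,0]}
    - {"translation":[0.34,0.96,0],"twist":[0,0,0]}

```text
t: 5.25
ee_pos: [370.4, -93.7, 404.7]
orientation: [-1.928, -2.481, 0.0]
ft_force: [0.4, 0.8, 0.1]
width: 57.3
```

>>> send_rows:
  commands:
    - {"translation":[0.03,0.1,0],"twist":[0,0,0]}
    - {"translation":[0.07,0.2,0],"twist":[0,0,0]}
    - {"translation":[0.1,0.3,0],"twist":[0,0,0]}
    - {"translation":[0.13,0.4,0],"twist":[0,0,0]}
    - {"translation":[0.17,0.5,0],"twist":[0,0,0]}
    - {"translation":[0.2,0.6,0],"twist":[0,0,0]}
    - {"translation":[0.23,0.7,0],"twist":[0,0,0]}
    - {"translation":[0.27,0.8,0],"twist":[0,0,0]}
    - {"translation":[0.3,0.9,0],"twist":[0,0,0]}
    - {"translation":[0.34,0.96,0],"twist":[0,0,0]}

```text
t: 6.25
ee_pos: [404.4, 2.3, 404.6]
orientation: [-1.928, -2.481, 0.0]
ft_force: [-0.0, -0.0, -0.6]
width: 57.6
```

>>> send_rows:
  commands:
    - {"translation":[0.03,0.1,0],"twist":[0,0,0]}
    - {"translation":[0.07,0.2,0],"twist":[0,0,0]}
    - {"translation":[0.1,0.3,0],"twist":[0,0,0]}
    - {"translation":[0.13,0.4,0],"twist":[0,0,0]}
    - {"translation":[0.17,0.5,0],"twist":[0,0,0]}
    - {"translation":[0.2,0.6,0],"twist":[0,0,0]}
    - {"translation":[0.23,0.7,0],"twist":[0,0,0]}
    - {"translation":[0.28,0.85,0],"twist":[0,0,0]}
    - {"translation":[0.34,0.96,0],"twist":[0,0,0]}
    - {"translation":[0.34,0.96,0],"twist":[0,0,0]}

```text
t: 7.25
ee_pos: [439.0, 98.5, 404.8]
orientation: [1.926, 2.481, 0.001]
ft_force: [-0.1, -0.6, 0.6]
width: 57.5
```

Run:
```python
from h import *
d=snap('wrist','w2'); o=ctrl.get_obs(); print(o['ee_pos'],o['qpos'])
print(proj(d,[472,194,150]),proj(d,[472,194,110]))
```

```text
[438.49076666  97.89911545 404.59245431] [ 1.93208456e-01  1.62173131e-01  2.00335170e+00 -1.55896396e-04
  9.76158396e-01 -5.70562868e-02]
[423.34568161  97.15480007] [407.80657736 102.54957994]
```

View pics/w2.png

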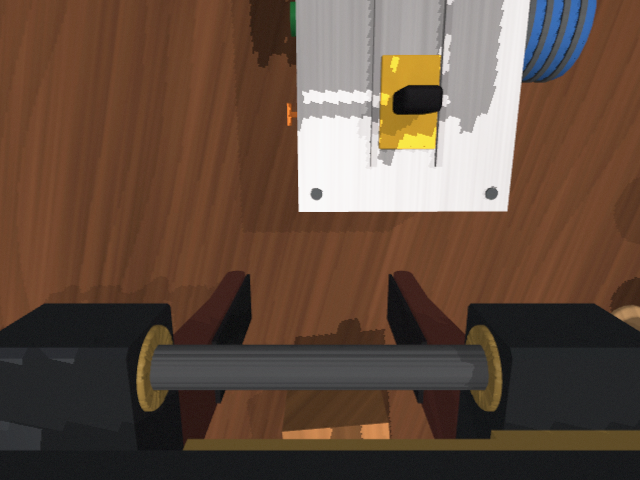

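Run:
```python
from h import *
d=load('w2')
P=[atz(d,*m,110)[:2] for m in((299,211),(508,211))]; v=P[1]-P[0];print(P,np.linalg.norm(v),np.arctan2(v[1],v[0]))
t=np.arctan2(v[1],v[0]);print('honec',(P[0]+P[1])/2+100*np.array([-np.sin(t),np.cos(t)]))
S=[atz(d,*m,114)[:2] for m in((383,56),(440.5,56),(379,149),(437.5,150))];print(S,np.mean(S,0))
v=S[0]-S[2];print(np.linalg.norm(v),np.arctan2(-v[0],v[1]))
```

```text
[array([421.73120913, 109.40529516]), array([558.07021292, 144.11169261])] 140.6870924361668 0.24926539284261834
honec [465.23149876 223.66788438]
[array([448.65481212, 215.57772864]), array([482.50571763, 224.21251458]), array([461.83266524, 161.8907875 ]), array([498.30252266, 170.5361019 ])] [472.82392941 193.05428315]
55.28058846970358 0.24069865851997851
```

>>> send_rows:
  commands:
    - {"translation":[0.03,0.1,0],"twist":[0,0,0]}
    - {"translation":[0.07,0.2,0],"twist":[0,0,0]}
    - {"translation":[0.1,0.3,0],"twist":[0,0,0]}
    - {"translation":[0.13,0.4,0],"twist":[0,0,0]}
    - {"translation":[0.17,0.5,0],"twist":[0,0,0]}
    - {"translation":[0.2,0.6,0],"twist":[0,0,0]}
    - {"translation":[0.23,0.7,0],"twist":[0,0,0]}
    - {"translation":[0.28,0.85,0],"twist":[0,0,0]}
    - {"translation":[0.34,0.955,0],"twist":[0,0,0]}
    - {"translation":[0.34,0.955,0],"twist":[0,0,0]}

```text
t: 8.3
ee_pos: [473.0, 194.3, 404.7]
orientation: [1.927, 2.481, 0.001]
ft_force: [0.5, 0.1, -0.3]
width: 57.0
```

>>> send_rows:
  commands:
    - {"translation":[0,0,-0.12],"twist":[0,0,0]}
    - {"translation":[0,0,-0.25],"twist":[0,0,0]}
    - {"translation":[0,0,-0.4],"twist":[0,0,0]}
    - {"translation":[0,0,-0.55],"twist":[0,0,0]}
    - {"translation":[0,0,-0.7],"twist":[0,0,0]}
    - {"translation":[0,0,-0.8],"twist":[0,0,0]}
    - {"translation":[0,0,-0.9],"twist":[0,0,0]}
    - {"translation":[0,0,-0.95],"twist":[0,0,0]}
    - {"translation":[0,0,-1.0],"twist":[0,0,0]}
    - {"translation":[0,0,-1.0],"twist":[0,0,0]}

```text
t: 9.3
ee_pos: [472.1, 192.8, 304.3]
orientation: [-1.928, -2.48, 0.001]
ft_force: [-0.0, 0.1, -0.2]
width: 57.0
```

>>> send_rows:
  commands:
    - {"translation":[0,0,0],"twist":[0,0,0]}
    - {"translation":[0,0,0],"twist":[0,0,0]}
    - {"translation":[0,0,0],"twist":[0,0,0]}
    - {"translation":[0,0,0],"twist":[0,0,0]}
    - {"translation":[0,0,0],"twist":[0,0,0]}
    - {"translation":[0,0,0],"twist":[0,0,0]}
    - {"translation":[0,0,0],"twist":[0,0,0]}
    - {"translation":[0,0,0],"twist":[0,0,0]}
    - {"translation":[0,0,0],"twist":[0,0,0]}
    - {"translation":[0,0,0],"twist":[0,0,0]}
  grip: 1

```text
t: 10.3
ee_pos: [472.6, 192.9, 304.9]
orientation: [1.928, 2.48, 0.002]
ft_force: [4.4, 0.9, 0.4]
width: 21.9
```

>>> send_rows:
  commands:
    - {"translation":[-0.02,0.08,0],"twist":[0,0,0]}
    - {"translation":[-0.04,0.16,0],"twist":[0,0,0]}
    - {"translation":[-0.06,0.24,0],"twist":[0,0,0]}
    - {"translation":[-0.08,0.32,0],"twist":[0,0,0]}
    - {"translation":[-0.1,0.4,0],"twist":[0,0,0]}
    - {"translation":[-0.12,0.48,0],"twist":[0,0,0]}
    - {"translation":[-0.14,0.56,0],"twist":[0,0,0]}
    - {"translation":[-0.16,0.63,0],"twist":[0,0,0]}
    - {"translation":[-0.173,0.68,0],"twist":[0,0,0]}
    - {"translation":[-0.173,0.68,0],"twist":[0,0,0]}

```text
t: 11.3
ee_pos: [455.7, 259.0, 304.8]
orientation: [1.921, 2.479, -0.006]
ft_force: [13.1, -22.8, 8.9]
width: 22.0
```

>>> send_rows:
  commands:
    - {"translation":[-0.001,0.005,0],"twist":[0,0,0]}
    - {"translation":[-0.002,0.01,0],"twist":[0,0,0]}
    - {"translation":[-0.004,0.015,0],"twist":[0,0,0]}
    - {"translation":[-0.005,0.02,0],"twist":[0,0,0]}
    - {"translation":[-0.005,0.02,0],"twist":[0,0,0]}
    - {"translation":[-0.005,0.02,0],"twist":[0,0,0]}
    - {"translation":[-0.005,0.02,0],"twist":[0,0,0]}
    - {"translation":[-0.005,0.02,0],"twist":[0,0,0]}
    - {"translation":[-0.005,0.02,0],"twist":[0,0,0]}
    - {"translation":[-0.005,0.02,0],"twist":[0,0,0]}

```text
t: 12.3
ee_pos: [455.6, 259.4, 304.8]
orientation: [1.922, 2.477, -0.008]
ft_force: [15.2, -31.7, 9.7]
width: 22.0
```

>>> send_rows:
  commands:
    - {"translation":[0.005,-0.03,0],"twist":[0,0,0]}
    - {"translation":[0.005,-0.03,0],"twist":[0,0,0]}
    - {"translation":[0.005,-0.03,0],"twist":[0,0,0]}
    - {"translation":[0.005,-0.03,0],"twist":[0,0,0]}
    - {"translation":[0.005,-0.03,0.05],"twist":[0,0,0]}
    - {"translation":[0.005,-0.03,0.15],"twist":[0,0,0]}
    - {"translation":[0.005,-0.03,0.3],"twist":[0,0,0]}
    - {"translation":[0.005,-0.03,0.45],"twist":[0,0,0]}
    - {"translation":[0.005,-0.03,0.6],"twist":[0,0,0]}
    - {"translation":[0.005,-0.03,0.7],"twist":[0,0,0]}
  grip: -0.3

```text
t: 13.3
ee_pos: [455.0, 260.1, 376.5]
orientation: [1.928, 2.48, 0.003]
ft_force: [-0.4, 0.5, 0.1]
width: 57.1
```

>>> send_rows:
  commands:
    - {"translation":[-0.01,-0.1,0.1],"twist":[0,0,0]}
    - {"translation":[-0.02,-0.2,0.2],"twist":[0,0,0]}
    - {"translation":[-0.03,-0.3,0.3],"twist":[0,0,0]}
    - {"translation":[-0.04,-0.4,0.3],"twist":[0,0,0]}
    - {"translation":[-0.05,-0.5,0.3],"twist":[0,0,0]}
    - {"translation":[-0.06,-0.6,0.3],"twist":[0,0,0]}
    - {"translation":[-0.07,-0.7,0.3],"twist":[0,0,0]}
    - {"translation":[-0.08,-0.8,0.3],"twist":[0,0,0]}
    - {"translation":[-0.09,-0.9,0.3],"twist":[0,0,0]}
    - {"translation":[-0.1,-1.0,0.3],"twist":[0,0,0]}

```text
t: 14.3
ee_pos: [444.8, 159.0, 404.5]
orientation: [-1.928, -2.48, 0.0]
ft_force: [-0.3, -0.3, 0.1]
width: 56.8
```

>>> send_rows:
  commands:
    - {"translation":[-0.01,-0.1,0],"twist":[0,0,0]}
    - {"translation":[-0.02,-0.2,0],"twist":[0,0,0]}
    - {"translation":[-0.03,-0.3,0],"twist":[0,0,0]}
    - {"translation":[-0.04,-0.4,0],"twist":[0,0,0]}
    - {"translation":[-0.05,-0.5,0],"twist":[0,0,0]}
    - {"translation":[-0.06,-0.57,0],"twist":[0,0,0]}
    - {"translation":[-0.07,-0.62,0],"twist":[0,0,0]}
    - {"translation":[-0.07,-0.62,0],"twist":[0,0,0]}
    - {"translation":[-0.07,-0.62,0],"twist":[0,0,0]}
    - {"translation":[-0.07,-0.62,0],"twist":[0,0,0]}

```text
t: 15.3
ee_pos: [438.0, 98.0, 404.7]
orientation: [1.928, 2.48, 0.0]
ft_force: [-0.3, -0.4, 0.4]
width: 57.3
```

Run:
```python
from h import *
d=snap('wrist','w3'); o=ctrl.get_obs(); print(o['t'],o['ee_pos'],o['orientation'])
cv2.imwrite('pics/w3c.png',cv2.resize(d['img'][0:240,240:560,::-1],None,fx=2.5,fy=2.5,interpolation=cv2.INTER_CUBIC))
```

```text
15.35 [437.96218613  98.06653632 404.69070707] [1.92782342e+00 2.48047353e+00 1.79797639e-04]
```

View pics/w3c.png

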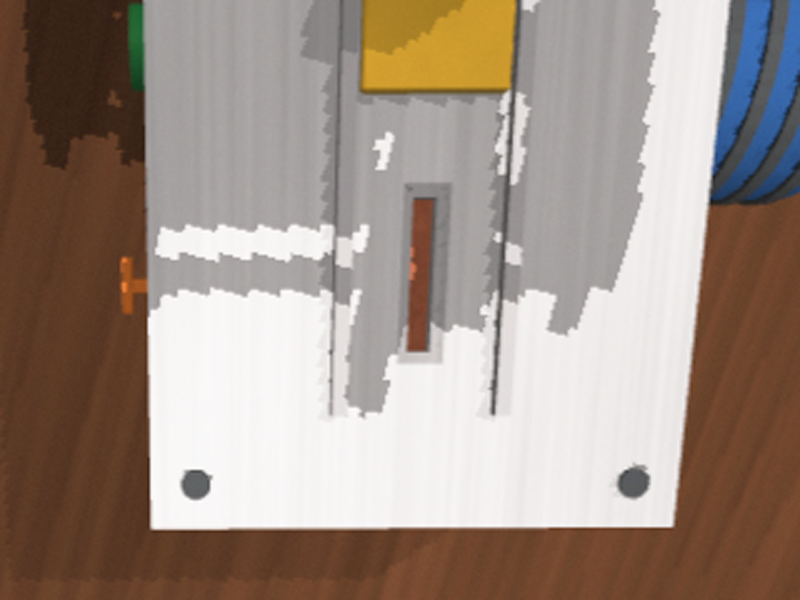

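Run:
```python
from h import *
d=load('w3')
g=lambda u,v,z:atz(d,240+(u+.5)/2.5-.5,(v+.5)/2.5-.5,z)[:2]
W=np.array([g(*m,110) for m in((405,184),(451,183),(399,362),(442,362))]);print(W,W.mean(0))
a=(W[0]+W[1]-W[2]-W[3])/2;print(np.linalg.norm(a),np.arctan2(-a[0],a[1]))
I=np.array([g(*m,102) for m in((410,197),(436,197),(406,352),(431,352))]);print(I.mean(0))
L=np.array([g(*m,110) for m in((150,528),(674,527))]);v=L[1]-L[0];print(np.arctan2(v[1],v[0]))
print(g(437,92,114))
for n in('scene','side'):
    e=load(n+'0'); print(n,[proj(e,p).round(0).tolist() for p in([538,-183,174],[472.8,193,110])])
```

```text
[[462.13566441 209.09834898]
 [473.16012323 212.13517556]
 [473.28049481 167.32631081]
 [484.07339146 170.062186  ]] [473.16241848 189.65550534]
43.3490149518195 0.2572525230378738
[473.9017197  189.94991317]
0.25006519302750896
[462.92223955 230.15071873]
scene [[256.0, 205.0], [394.0, 223.0]]
side [[341.0, 182.0], [351.0, 318.0]]
```

>>> send_rows:
  commands:
    - {"translation":[0.03,-0.1,0],"twist":[0,0,0.02]}
    - {"translation":[0.06,-0.2,0],"twist":[0,0,0.04]}
    - {"translation":[0.09,-0.3,0],"twist":[0,0,0.06]}
    - {"translation":[0.12,-0.4,0],"twist":[0,0,0.08]}
    - {"translation":[0.15,-0.5,0],"twist":[0,0,0.1]}
    - {"translation":[0.18,-0.6,0],"twist":[0,0,0.12]}
    - {"translation":[0.21,-0.7,0],"twist":[0,0,0.14]}
    - {"translation":[0.24,-0.8,0],"twist":[0,0,0.16]}
    - {"translation":[0.28,-0.9,0],"twist":[0,0,0.18]}
    - {"translation":[0.31,-1.0,0],"twist":[0,0,0.21]}

```text
t: 16.35
ee_pos: [469.2, -2.3, 404.7]
orientation: [1.794, 2.579, 0.0]
ft_force: [-1.1, -1.3, 0.8]
width: 56.9
```

>>> send_rows:
  commands:
    - {"translation":[0.03,-0.1,0],"twist":[0,0,0]}
    - {"translation":[0.06,-0.2,0],"twist":[0,0,0]}
    - {"translation":[0.09,-0.3,0],"twist":[0,0,0]}
    - {"translation":[0.12,-0.4,0],"twist":[0,0,0]}
    - {"translation":[0.15,-0.5,0],"twist":[0,0,0]}
    - {"translation":[0.18,-0.6,0],"twist":[0,0,0]}
    - {"translation":[0.21,-0.7,0],"twist":[0,0,0]}
    - {"translation":[0.24,-0.8,0],"twist":[0,0,0]}
    - {"translation":[0.28,-0.9,0],"twist":[0,0,0]}
    - {"translation":[0.31,-1.0,0],"twist":[0,0,0]}

```text
t: 17.35
ee_pos: [500.3, -103.1, 404.7]
orientation: [1.796, 2.578, 0.0]
ft_force: [0.1, -0.5, -0.1]
width: 57.0
```

>>> send_rows:
  commands:
    - {"translation":[0.03,-0.1,0],"twist":[0,0,0]}
    - {"translation":[0.06,-0.2,0],"twist":[0,0,0]}
    - {"translation":[0.09,-0.3,0],"twist":[0,0,0]}
    - {"translation":[0.12,-0.4,0],"twist":[0,0,0]}
    - {"translation":[0.15,-0.5,0],"twist":[0,0,0]}
    - {"translation":[0.18,-0.6,0],"twist":[0,0,0]}
    - {"translation":[0.21,-0.7,0],"twist":[0,0,0]}
    - {"translation":[0.24,-0.8,0],"twist":[0,0,0]}
    - {"translation":[0.28,-0.9,0],"twist":[0,0,0]}
    - {"translation":[0.31,-1.0,0],"twist":[0,0,0]}

```text
t: 18.35
ee_pos: [531.3, -203.1, 404.7]
orientation: [1.795, 2.578, 0.0]
ft_force: [-0.1, -0.8, 0.9]
width: 56.9
```

>>> send_rows:
  commands:
    - {"translation":[0.03,-0.1,0],"twist":[0,0,0]}
    - {"translation":[0.06,-0.2,0],"twist":[0,0,0]}
    - {"translation":[0.09,-0.3,0],"twist":[0,0,0]}
    - {"translation":[0.12,-0.4,0],"twist":[0,0,0]}
    - {"translation":[0.15,-0.5,0],"twist":[0,0,0]}
    - {"translation":[0.18,-0.6,0],"twist":[0,0,0]}
    - {"translation":[0.24,-0.7,0],"twist":[0,0,0]}
    - {"translation":[0.28,-0.8,0],"twist":[0,0,0]}
    - {"translation":[0.33,-0.83,0],"twist":[0,0,0]}
    - {"translation":[0.33,-0.83,0],"twist":[0,0,0]}

```text
t: 19.35
ee_pos: [564.5, -285.7, 404.6]
orientation: [1.796, 2.577, 0.0]
ft_force: [-0.7, 0.6, 0.2]
width: 57.0
```

Run:
```python
from h import *
d=snap('wrist','w4'); o=ctrl.get_obs(); print(o['t'],o['ee_pos'],o['orientation'],o['qpos'])
print(proj(d,[538,-183,174]),proj(d,[538,-183,85]))
```

```text
19.4 [ 564.1432372  -285.25313596  404.48069701] [-1.79549981e+00 -2.57758535e+00 -9.82024698e-05] [-4.86994206e-01  4.33829284e-01  1.61330100e+00  1.09709785e-04
  1.09474528e+00 -8.40984054e-01]
[343.35431518  45.53483201] [335.70565493  72.54096114]
```

View pics/w4.png

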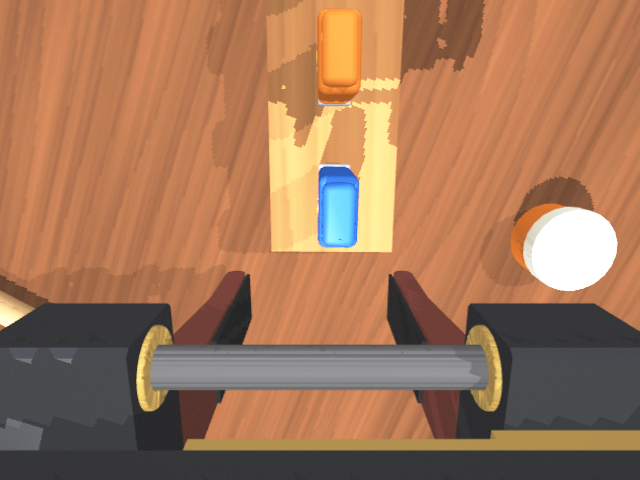

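Run:
```python
from h import *
d=load('w4')
a=atz(d,339.8,48,173)[:2];b=atz(d,338.5,208,173)[:2];print(a,b,np.linalg.norm(a-b),np.arctan2(-(a-b)[0],(a-b)[1]))
L=atz(d,271.5,252,85)[:2];R=atz(d,392.5,251.5,85)[:2];v=R-L;t=np.arctan2(v[1],v[0]);print(np.linalg.norm(v),t,(L+R)/2+125*np.array([-np.sin(t),np.cos(t)]))
for p,q in(((271.5,252),(267,10)),((392.5,251),(402.5,5))):
    A=atz(d,*p,85)[:2];B=atz(d,*q,85)[:2];w=B-A;print(np.arctan2(-w[0],w[1]))
o=ctrl.get_obs()['orientation'];print(2*np.arctan2(o[1],o[0]))
```

```text
[ 536.79635929 -184.38784087] [ 563.49656704 -256.17355596] 76.59040400040283 0.3560880362480095
90.94185593240985 0.3566394864700157 [ 536.53099942 -184.92376846]
0.3428245350242959
0.3565659690801429
-4.358449423194703
```

>>> send_rows:
  commands:
    - {"translation":[-0.03,0.1,0],"twist":[0,0,0]}
    - {"translation":[-0.06,0.22,0],"twist":[0,0,0]}
    - {"translation":[-0.09,0.35,0],"twist":[0,0,0]}
    - {"translation":[-0.12,0.48,0],"twist":[0,0,0]}
    - {"translation":[-0.16,0.6,0],"twist":[0,0,0]}
    - {"translation":[-0.2,0.72,0],"twist":[0,0,0]}
    - {"translation":[-0.23,0.84,0],"twist":[0,0,0]}
    - {"translation":[-0.25,0.94,-0.03],"twist":[0,0,0]}
    - {"translation":[-0.27,1.0,-0.08],"twist":[0,0,0]}
    - {"translation":[-0.27,1.0,-0.08],"twist":[0,0,0]}

```text
t: 20.4
ee_pos: [536.5, -184.3, 395.8]
orientation: [-1.794, -2.577, 0.001]
ft_force: [0.7, -0.1, 0.2]
width: 57.2
```

>>> send_rows:
  commands:
    - {"translation":[0,0,-0.12],"twist":[0,0,0]}
    - {"translation":[0,0,-0.25],"twist":[0,0,0]}
    - {"translation":[0,0,-0.4],"twist":[0,0,0]}
    - {"translation":[0,0,-0.55],"twist":[0,0,0]}
    - {"translation":[0,0,-0.7],"twist":[0,0,0]}
    - {"translation":[0,0,-0.8],"twist":[0,0,0]}
    - {"translation":[0,0,-0.9],"twist":[0,0,0]}
    - {"translation":[0,0,-0.95],"twist":[0,0,0]}
    - {"translation":[0,0,-1.0],"twist":[0,0,0]}
    - {"translation":[0,0,-1.0],"twist":[0,0,0]}

```text
t: 21.4
ee_pos: [536.8, -185.2, 296.2]
orientation: [-1.795, -2.577, 0.0]
ft_force: [0.7, 0.2, -0.1]
width: 57.1
```

>>> send_rows:
  commands:
    - {"translation":[0,0,0],"twist":[0,0,0]}
    - {"translation":[0,0,0],"twist":[0,0,0]}
    - {"translation":[0,0,0],"twist":[0,0,0]}
    - {"translation":[0,0,0],"twist":[0,0,0]}
    - {"translation":[0,0,0],"twist":[0,0,0]}
    - {"translation":[0,0,0],"twist":[0,0,0]}
    - {"translation":[0,0,0],"twist":[0,0,0]}
    - {"translation":[0,0,0],"twist":[0,0,0]}
    - {"translation":[0,0,0],"twist":[0,0,0]}
    - {"translation":[0,0,0],"twist":[0,0,0]}
  grip: 1

```text
t: 22.4
ee_pos: [537.0, -185.2, 296.9]
orientation: [1.795, 2.578, 0.0]
ft_force: [-0.3, 0.3, 3.6]
width: 21.9
```

>>> send_rows:
  commands:
    - {"translation":[0,0,0.05],"twist":[0,0,0]}
    - {"translation":[0,0,0.12],"twist":[0,0,0]}
    - {"translation":[0,0,0.2],"twist":[0,0,0]}
    - {"translation":[0,0,0.3],"twist":[0,0,0]}
    - {"translation":[0,0,0.4],"twist":[0,0,0]}
    - {"translation":[0,0,0.5],"twist":[0,0,0]}
    - {"translation":[0,0,0.6],"twist":[0,0,0]}
    - {"translation":[0,0,0.7],"twist":[0,0,0]}
    - {"translation":[0,0,0.8],"twist":[0,0,0]}
    - {"translation":[0,0,0.9],"twist":[0,0,0]}

```text
t: 23.4
ee_pos: [536.9, -185.2, 387.6]
orientation: [1.796, 2.578, -0.0]
ft_force: [0.1, -0.3, -0.9]
width: 21.8
```

>>> send_rows:
  commands:
    - {"translation":[0,0,0.1],"twist":[0,0,0]}
    - {"translation":[0,0,0.2],"twist":[0,0,0]}
    - {"translation":[0,0,0.3],"twist":[0,0,0]}
    - {"translation":[0,0,0.4],"twist":[0,0,0]}
    - {"translation":[0,0,0.5],"twist":[0,0,0]}
    - {"translation":[0,0,0.6],"twist":[0,0,0]}
    - {"translation":[0,0,0.7],"twist":[0,0,0]}
    - {"translation":[0,0,0.8],"twist":[0,0,0]}
    - {"translation":[0,0,0.9],"twist":[0,0,0]}
    - {"translation":[0,0,1.0],"twist":[0,0,0]}

```text
t: 24.4
ee_pos: [536.9, -185.2, 487.5]
orientation: [-1.795, -2.578, 0.0]
ft_force: [0.3, -0.7, -1.4]
width: 21.9
```

>>> send_rows:
  commands:
    - {"translation":[-0.02,0.05,0],"twist":[0,0,0]}
    - {"translation":[-0.03,0.12,0],"twist":[0,0,0]}
    - {"translation":[-0.05,0.2,0],"twist":[0,0,0]}
    - {"translation":[-0.07,0.3,0],"twist":[0,0,0]}
    - {"translation":[-0.09,0.4,0],"twist":[0,0,0]}
    - {"translation":[-0.1,0.5,0],"twist":[0,0,0]}
    - {"translation":[-0.12,0.6,0],"twist":[0,0,0]}
    - {"translation":[-0.14,0.7,0],"twist":[0,0,0]}
    - {"translation":[-0.15,0.8,0],"twist":[0,0,0]}
    - {"translation":[-0.17,0.9,0],"twist":[0,0,0]}

```text
t: 25.4
ee_pos: [519.8, -94.3, 486.7]
orientation: [1.795, 2.578, 0.0]
ft_force: [0.5, 0.1, -0.9]
width: 21.8
```

>>> send_rows:
  commands:
    - {"translation":[-0.02,0.1,0],"twist":[0,0,-0.02]}
    - {"translation":[-0.03,0.2,0],"twist":[0,0,-0.04]}
    - {"translation":[-0.05,0.3,0],"twist":[0,0,-0.06]}
    - {"translation":[-0.07,0.4,0],"twist":[0,0,-0.08]}
    - {"translation":[-0.09,0.5,0],"twist":[0,0,-0.1]}
    - {"translation":[-0.1,0.6,0],"twist":[0,0,-0.12]}
    - {"translation":[-0.12,0.7,0],"twist":[0,0,-0.14]}
    - {"translation":[-0.14,0.8,0],"twist":[0,0,-0.16]}
    - {"translation":[-0.15,0.9,0],"twist":[0,0,-0.18]}
    - {"translation":[-0.17,1.0,0],"twist":[0,0,-0.21]}

```text
t: 26.4
ee_pos: [502.9, 5.6, 486.7]
orientation: [1.929, 2.479, 0.0]
ft_force: [0.3, -0.2, -1.8]
width: 21.9
```

>>> send_rows:
  commands:
    - {"translation":[-0.02,0.1,0],"twist":[0,0,0]}
    - {"translation":[-0.03,0.2,0],"twist":[0,0,0]}
    - {"translation":[-0.05,0.3,0],"twist":[0,0,0]}
    - {"translation":[-0.07,0.4,0],"twist":[0,0,0]}
    - {"translation":[-0.09,0.5,0],"twist":[0,0,0]}
    - {"translation":[-0.1,0.6,0],"twist":[0,0,0]}
    - {"translation":[-0.12,0.7,0],"twist":[0,0,0]}
    - {"translation":[-0.14,0.8,0],"twist":[0,0,0]}
    - {"translation":[-0.15,0.9,0],"twist":[0,0,0]}
    - {"translation":[-0.17,1.0,0],"twist":[0,0,0]}

```text
t: 27.4
ee_pos: [485.8, 105.7, 486.7]
orientation: [1.928, 2.48, 0.0]
ft_force: [-0.4, 0.5, -2.5]
width: 22.5
```

Run:
```python
from h import *
o=ctrl.get_obs(); print(o['t'],o['ee_pos'],o['orientation'],o['ft_force'],o['width'])
```

```text
27.4 [485.82836628 105.6582511  486.69624687] [1.92835920e+00 2.48001895e+00 1.84109108e-04] [-0.43559298  0.50438455 -2.53299452] 22.45948429231128
```

>>> send_rows:
  commands:
    - {"translation":[-0.01,0.1,0],"twist":[0,0,0]}
    - {"translation":[-0.03,0.2,0],"twist":[0,0,0]}
    - {"translation":[-0.04,0.3,0],"twist":[0,0,0]}
    - {"translation":[-0.06,0.4,0],"twist":[0,0,0]}
    - {"translation":[-0.07,0.5,0],"twist":[0,0,0]}
    - {"translation":[-0.08,0.6,-0.1],"twist":[0,0,0]}
    - {"translation":[-0.1,0.7,-0.2],"twist":[0,0,0]}
    - {"translation":[-0.11,0.77,-0.35],"twist":[0,0,0]}
    - {"translation":[-0.124,0.82,-0.5],"twist":[0,0,0]}
    - {"translation":[-0.124,0.841,-0.62],"twist":[0,0,0]}

```text
t: 28.4
ee_pos: [472.9, 189.5, 422.8]
orientation: [-1.927, -2.48, 0.002]
ft_force: [0.2, 0.1, -1.7]
width: 21.9
```

>>> send_rows:
  commands:
    - {"translation":[0,0,-0.05],"twist":[0,0,0]}
    - {"translation":[0,0,-0.1],"twist":[0,0,0]}
    - {"translation":[0,0,-0.13],"twist":[0,0,0]}
    - {"translation":[0,0,-0.13],"twist":[0,0,0]}
    - {"translation":[0,0,-0.13],"twist":[0,0,0]}
    - {"translation":[0,0,-0.13],"twist":[0,0,0]}
    - {"translation":[0,0,-0.13],"twist":[0,0,0]}
    - {"translation":[0,0,-0.13],"twist":[0,0,0]}
    - {"translation":[0,0,-0.13],"twist":[0,0,0]}
    - {"translation":[0,0,-0.13],"twist":[0,0,0]}

```text
t: 29.4
ee_pos: [473.5, 188.9, 411.7]
orientation: [1.928, 2.48, 0.0]
ft_force: [-0.6, -0.3, -2.6]
width: 21.7
```

Run:
```python
from h import *
d=snap('scene','s5');e=snap('side','e5')
o=ctrl.get_obs(); print(o['t'],o['ee_pos'],o['orientation'],o['ft_force'],o['width'])
for q in(d,e): print([proj(q,p).round(1).tolist() for p in([473.4,189.8,110],[473.4,189.8,120])])
r=lambda c,s:cv2.resize(c[:,:,::-1],None,fx=s,fy=s,interpolation=cv2.INTER_CUBIC)
cv2.imwrite('pics/c5.png',np.hstack([r(d['img'][170:250,354:434],5),r(e['img'][255:335,310:390],5)]))
```

```text
29.5 [473.49025798 188.92953346 411.67264642] [-1.92833786e+00 -2.48010270e+00  6.13101969e-05] [-0.44778648 -0.38937081 -2.05579745] 21.89454980706414
[[393.1, 223.1], [393.3, 219.9]]
[[350.9, 317.0], [351.0, 314.3]]
```

View pics/c5.png

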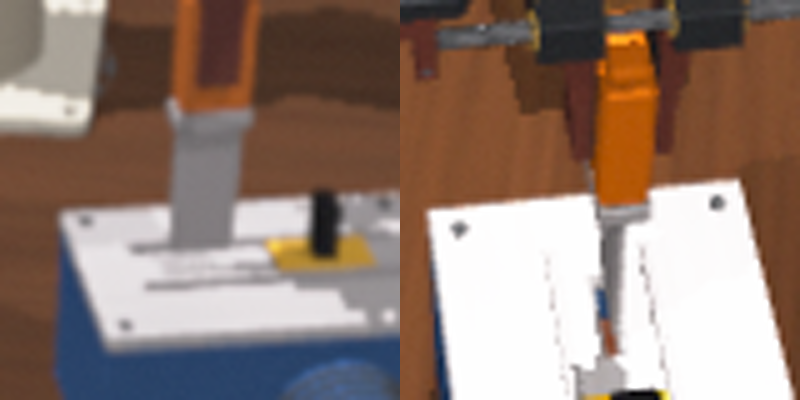

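>>> send_rows:
  commands:
    - {"translation":[0,0.005,-0.03],"twist":[0,0,0]}
    - {"translation":[0,0.005,-0.06],"twist":[0,0,0]}
    - {"translation":[0,0.005,-0.08],"twist":[0,0,0]}
    - {"translation":[0,0.005,-0.1],"twist":[0,0,0]}
    - {"translation":[0,0.005,-0.12],"twist":[0,0,0]}
    - {"translation":[0,0.005,-0.14],"twist":[0,0,0]}
    - {"translation":[0,0.005,-0.16],"twist":[0,0,0]}
    - {"translation":[0,0.005,-0.18],"twist":[0,0,0]}
    - {"translation":[0,0.005,-0.2],"twist":[0,0,0]}
    - {"translation":[0,0.005,-0.2],"twist":[0,0,0]}

```text
t: 30.5
ee_pos: [473.4, 189.4, 391.4]
orientation: [-1.928, -2.48, 0.001]
ft_force: [-0.3, -0.8, -1.4]
width: 22.3
```

>>> send_rows:
  commands:
    - {"translation":[0,0,-0.03],"twist":[0,0,0]}
    - {"translation":[0,0,-0.06],"twist":[0,0,0]}
    - {"translation":[0,0,-0.09],"twist":[0,0,0]}
    - {"translation":[0,0,-0.12],"twist":[0,0,0]}
    - {"translation":[0,0,-0.15],"twist":[0,0,0]}
    - {"translation":[0,0,-0.18],"twist":[0,0,0]}
    - {"translation":[0,0,-0.21],"twist":[0,0,0]}
    - {"translation":[0,0,-0.24],"twist":[0,0,0]}
    - {"translation":[0,0,-0.27],"twist":[0,0,0]}
    - {"translation":[0,0,-0.29],"twist":[0,0,0]}

```text
t: 31.5
ee_pos: [473.5, 189.4, 362.4]
orientation: [-1.928, -2.48, 0.0]
ft_force: [-0.8, -0.5, -1.3]
width: 21.9
```

>>> send_rows:
  commands:
    - {"translation":[0,0,0],"twist":[0,0,0]}
    - {"translation":[0,0,0],"twist":[0,0,0]}
    - {"translation":[0,0,0],"twist":[0,0,0]}
    - {"translation":[0,0,-0.01],"twist":[0,0,0]}
    - {"translation":[0,0,-0.02],"twist":[0,0,0]}
    - {"translation":[0,0,-0.03],"twist":[0,0,0]}
    - {"translation":[0,0,-0.04],"twist":[0,0,0]}
    - {"translation":[0,0,-0.05],"twist":[0,0,0]}
    - {"translation":[0,0,-0.06],"twist":[0,0,0]}
    - {"translation":[0,0,-0.06],"twist":[0,0,0]}

```text
t: 32.5
ee_pos: [473.5, 189.4, 356.7]
orientation: [-1.928, -2.48, 0.0]
ft_force: [-0.5, -0.4, 1.4]
width: 21.8
```

>>> send_rows:
  commands:
    - {"translation":[0,0,-0.01],"twist":[0,0,0]}
    - {"translation":[0,0,-0.02],"twist":[0,0,0]}
    - {"translation":[0,0,-0.03],"twist":[0,0,0]}
    - {"translation":[0,0,-0.04],"twist":[0,0,0]}
    - {"translation":[0,0,-0.05],"twist":[0,0,0]}
    - {"translation":[0,0,-0.06],"twist":[0,0,0]}
    - {"translation":[0,0,-0.07],"twist":[0,0,0]}
    - {"translation":[0,0,-0.08],"twist":[0,0,0]}
    - {"translation":[0,0,-0.085],"twist":[0,0,0]}
    - {"translation":[0,0,-0.085],"twist":[0,0,0]}

```text
t: 33.5
ee_pos: [473.5, 189.4, 348.2]
orientation: [1.928, 2.48, 0.0]
ft_force: [-1.0, -0.9, 6.3]
width: 22.0
```

>>> send_rows:
  commands:
    - {"translation":[0,0,0],"twist":[0,0,0]}
    - {"translation":[0,0,0],"twist":[0,0,0]}
    - {"translation":[0,0,0],"twist":[0,0,0]}
    - {"translation":[0,0,0],"twist":[0,0,0]}
    - {"translation":[0,0,0],"twist":[0,0,0]}
    - {"translation":[0,0,0],"twist":[0,0,0]}
    - {"translation":[0,0,0],"twist":[0,0,0]}
    - {"translation":[0,0,0],"twist":[0,0,0]}
    - {"translation":[0,0,0],"twist":[0,0,0]}
    - {"translation":[0,0,0],"twist":[0,0,0]}

```text
t: 34.5
ee_pos: [473.5, 189.4, 348.3]
orientation: [1.928, 2.48, 0.0]
ft_force: [-1.4, -0.6, 6.2]
width: 21.9
```

Run:
```python
from h import *
for i in range(3):
    d=snap('side','e6'); o=ctrl.get_obs(); print(o['t'],o['ee_pos'],o['ft_force'],o['moment'],o['width'])
e=snap('scene','s6')
r=lambda c,s:cv2.resize(c[:,:,::-1],None,fx=s,fy=s,interpolation=cv2.INTER_CUBIC)
cv2.imwrite('pics/c6.png',np.hstack([r(e['img'][170:250,354:434],5),r(d['img'][255:335,310:390],5)]))
```

```text
34.55 [473.53599982 189.43018901 348.25226338] [-1.30772436 -0.40544364  5.69320374] [-0.21614275  0.41930543 -0.0080155 ] 21.90001692882338
34.6 [473.5337737  189.42449901 348.28042715] [-1.51309295  0.59213312  4.90252466] [-0.18747373  0.43822132  0.00723666] 21.74395658766873
34.65 [473.53199806 189.42224097 348.27960403] [-2.63506649 -0.8146095   5.36708835] [-0.22880965  0.43480389  0.00843657] 21.766997131570875
```

View pics/c6.png

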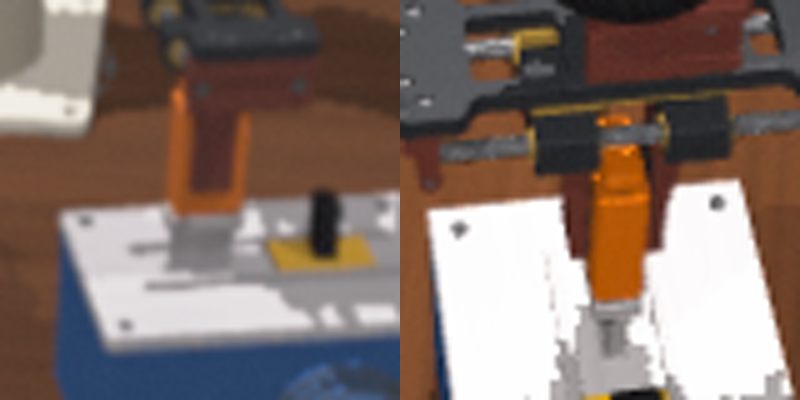

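```bash
python3 -c "
from workcell import ctrl
print(ctrl.close_job())"
```

```text
the job is handed in; nothing more can be done
None
```

I opened the shutter to its end stop, drew the orange knife from the block's middle slot and lowered it through the guard window. It is pressed on the hone pad and still gripped, and I handed the job in at about 34.7 s of the 64 s allowed. The hand-in call reported no verdict.

**Pad:** The tip met the pad 8.4 mm above its final height. The force then rose to about 7 N (including the knife's weight), which the stated spring puts at 6–8 mm of travel. I did not read the pad's orange pointer itself.

**Window:** The last pictures show the blade standing upright in the slot. Side forces were only 1–3 N, so it is not jammed.

**Shutter:** It was clear of the window when I looked after opening it, and it still looked open in the last pictures. The end stop pushed back with 20–30 N while I slid it. Its measured position agrees with about 70 mm open.

**Grip:** The fingers stood 21.9 mm apart on the 22 mm handle, and the arm was steady.

**Not checked:** I took no final overall picture of the other knives and items. The held knife passed the brown one about 15–20 mm above its top by calculation, and no force suggested contact.

The first batch of three moves to the shutter was refused because I left out the twist values; I resent it and nothing had moved.

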